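# Build up the heating stage for the next microscope sample

## Task

Build up the heating stage that has the orange seat, from the bottom up and in this order: lay the copper disc centred on the orange seat, set the steel ring centred on the disc, stand the green sample upright inside the ring, and finally put the white cap over it so that it sits squarely on the ring. Leave the red sample, the black sample, the lens pot and the brass weight where they stand.

Things in the scene. Friction and masses are not known exactly. Their poses are not given: they have to be found in the camera images.
- hot_stage_seat (a point): Orange round seat (66 mm diameter, flat, flush) in the middle of the top of the heating stage, a fixed dark steel block 110 x 110 mm and 25 mm high. The point is the centre of the seat, on the top face, 25 mm above the bench; z up.
- cool_stage_seat (a point): Blue round seat of the cooling stage, a fixed grey block of the same size as the heating stage. Not used in this job. The point is the centre of the seat on the top face, 25 mm above the bench; z up.
- spreader_mid (a point): Copper heat-spreader disc, solid, flat: 60 mm diameter, 16 mm thick, about 0.4 kg, lying flat on the bench. Point at its centre, 8 mm above its underside; z up.
- collar_mid (a point): Bright steel ring: 56 mm outer diameter, 38 mm inner diameter (open right through), 14 mm tall, about 150 g, lying flat on the bench. Point on its axis at half height, 7 mm above its underside; z up.
- green_mid (a point): Sample puck, green resin, with a small bright steel square let into its top: upright cylinder 25 mm diameter, 30 mm tall, about 35 g. Point at its centre, 15 mm above its underside; z up. This is the sample to load; standing on the disc inside the ring it sticks out 16 mm above the ring.
- red_mid (a point): Sample puck, red resin, with a small bright steel square let into its top: upright cylinder 25 mm diameter, 30 mm tall, about 35 g. Point at its centre, 15 mm above its underside; z up. To be left alone.
- black_mid (a point): Sample puck, black resin, with a small bright steel square let into its top: upright cylinder 25 mm diameter, 30 mm tall, about 35 g. Point at its centre, 15 mm above its underside; z up. To be left alone.
- pot_mid (a point): Small lens pot, clear with a yellow lid: upright cylinder 34 mm diameter, 44 mm tall, about 80 g. To be left alone. Point at its centre, 22 mm above its underside; z up.
- weight_mid (a point): Brass weight with a small knob on top: 30 mm diameter, 36 mm tall, about 120 g. To be left alone. Point on its axis, 18 mm above its underside; z up.
- cap_mid (a point): White round cap with a black knob, 42 mm tall in all, about 90 g, standing mouth down on the bench. Its skirt is 56 mm outer and 48 mm inner diameter, closed above; the hollow beneath is 22 mm deep, the roof's upper face is 26 mm above the rim. The knob in the middle of the roof is 20 mm diameter and 16 mm tall. Point on its axis at half height, 21 mm above the rim (so the knob runs from 5 to 21 mm above the point); z up.
Mind the look-alikes: they are no part of the job. What is shaped like the part that bears hot_stage_seat but pink or turquoise is not meant.

How it is judged:
By the outcome, as a careful person would: the job done as asked, in the order asked, and still so for the second after the job is handed in, with the robot touching nothing.
It also fails if it takes over 112 s, if anything falls off the work surface, if the arm or the gripper's body presses on something with over 40 N, if the wrist force passes 120 N, or if a joint passes its speed limit or range.

## Robot

A 6-joint arm with a two-finger parallel gripper is mounted at the origin on the work surface. World frame = base frame: x ahead of the robot, y to its left, z up, the work surface at z = 0. Lengths are in mm, angles in rad, forces in N, time in s.
With the tool pointing down it reaches from about 300 to 875 mm from the base axis. Payload 4.2 kg.
Tool frame: the origin (TCP) lies where the fingers leave the gripper's body, on its centre line; the fingertips stand 73 mm ahead of it and the grasp point (between the pads) lies 54 mm ahead of it; z points along the fingers, y is the direction in which the jaws open and shut (so a half turn about z gives the same grasp; the last joint's range is limited). The gripper opens to 85 mm and grips with 20 to 120 N. Pads are 22 mm wide; open, the fingers measure 114 mm over their backs; the gripper's body (76 mm by 85 mm) begins 54 mm behind the grasp point. The pads swing forward as they close: fully open they stand 13 mm farther back than shut.
Start: joints at [1.311, 0.32, 1.565, -0, 1.257, -0.02], TCP at [136.566, 558.555, 303.938] pointing down, gripper open.
Joint ranges: [-3.11, 3.11], [-0.84, 2.01], [0.21, 2.61], [-1.34, 4.49], [0.05, 2.63], [-2.56, 2.56]. Speed limits (rad/s): [2.57, 2.57, 3.14, 3.14, 3.14, 3.14].

## Interface

Orientations are given as a rotation vector (axis times angle).
In Python, from cell import bot, optics, workorder gives the robot as it stands.
- The arm moves only by the tool servo_tool, never from a script. Its argument "deltas" is a list of rows, each an object with "fingers": the finger opening in mm, from 0 to 85.4; "offset": the shift along the world's x, y, z in units of 40 mm (1.0 is 40 mm), a list of three; "turn": the turn about the world's z in units of 6 degrees (1.0 is 6 degrees). In form: [{"fingers": fingers, "offset": [dx, dy, dz], "turn": turn}, ...]. A call has 1 to 20 rows; each row is the pose to reach, as a shift and turn from the pose commanded when the call began; what a row does not reach only later rows make up. A row lasts 1/10 s, in which the tool goes at most 50 mm and 8.59 degrees, less where a joint would pass 70% of its speed; a pose out of reach is approached as far as the arm can. A call with a gripper value outside its range is refused whole. The fingers move at their own pace and stop on an object; the grip force is fixed at half the most. Time passes only in rows, so rows that repeat a pose let the fingers close. It gives the time, the measured TCP pose, the force and the opening at its end, in the units of the state.
- bot.get_obs(): the state, without advancing time (a new reading comes with each control period).
- optics.grab_frame(name): name is "scene" or "top"; returns a dict with "color" (480x640x3 uint8, blue, green, red), "depth" (480x640 float32, mm along the optical axis (not along the pixel's ray), 0 where there is no reading), "intrinsics" (3x3 intrinsics, pixels), "dist" ([k1, k2, p1, p2, k3] as OpenCV has them; the pictures are not rectified), "pose" (4x4, takes a point from camera to world coordinates). Camera axes: x right, y down, z forward; pixel columns grow to the right and rows downward; lengths in mm; the calibration is good to about 2 mm. A picture is of the moment at which its call begins.
- workorder.job_done(): hands the job in, once; it reports no verdict.
The state is a dict: "time": time; "qpos": joint angles; "joint_velocities": joint speeds; "joint_torque": joint torques, N m; "tool_pos": TCP position; "tool_rot": TCP orientation; "force": force on the tool from outside, world axes, zero at the start; "torque": the same for the moment, N m; "grip_width": finger opening in mm.
Only numpy, scipy, OpenCV 4.12 (cv2) and the standard library are available. Lean on these libraries where they do the work, as an engineer would, in place of code of your own. Each camera call takes 0.05 s, during which the arm holds its last target. There are 200 camera calls.

## Working session

There is one attempt and no reset: what is moved stays moved. The work goes in short steps, Python scripts to look and compute and a tool call to move; the robot and the scene stay as the last step left them, time stands still between calls to the robot, and variables do not carry over. Pictures are saved under pics/ and viewed, about 12 in all and at most 16, crops included, and the job is handed in when it is done.

Besides the shell and the picture viewer there is one more tool, called after ">>>" as name(argument=value, ...) on one line, values as JSON. servo_tool: Moves the arm, as the interface text tells. Its arguments: {"type":"object","properties":{"deltas":{"type":"array","items":{"type":"object","properties":{"fingers":{"type":"number"},"offset":{"type":"array","items":{"type":"number"}},"turn":{"type":"number"}}}}},"required":["deltas"]}

```bash
mkdir -p pics; cat > h.py <<'E'
import numpy as np, cv2, pickle
from cell import bot, optics, workorder
def grab(n,save=None):
    f=optics.grab_frame(n)
    if save: cv2.imwrite(f'pics/{save}.png',f['color'])
    return f
def ray(f,uv,z):
    uv=np.array(uv,float).reshape(-1,1,2)
    p=cv2.undistortPoints(uv,np.array(f['intrinsics']),np.array(f['dist'])).reshape(-1,2)
    T=np.array(f['pose']); d=np.c_[p,np.ones(len(p))]@T[:3,:3].T; c=T[:3,3]
    return c+d*((z-c[2])/d[:,2])[:,None]
E
python3 - <<'E'
from h import *
o=bot.get_obs(); print({k:np.round(v,3) for k,v in o.items()})
for n in('top','scene'):
    f=grab(n,n+'0'); pickle.dump(f,open(n+'0.pkl','wb')); print(n,np.round(f['pose'],3).tolist(),np.round(f['intrinsics'],1).tolist(),f['dist'])
E
```

```text
{'time': np.float64(0.0), 'qpos': array([ 1.311,  0.32 ,  1.566, -0.   ,  1.257, -0.02 ]), 'joint_velocities': array([ 0.001, -0.001, -0.002, -0.   ,  0.   , -0.001]), 'joint_torque': array([ 1.0000e-03, -4.1552e+01, -2.3417e+01,  0.0000e+00,  8.0000e-03,
        0.0000e+00]), 'tool_pos': array([136.461, 558.206, 303.078]), 'tool_rot': array([-3.760e-01, -3.119e+00,  3.000e-03]), 'force': array([ 0.131,  0.667, -0.049]), 'torque': array([ 0.034, -0.006,  0.026]), 'grip_width': np.float64(85.49)}
top [[-0.026, -0.981, 0.192, 261.88], [-1.0, 0.029, 0.011, -94.93], [-0.016, -0.192, -0.981, 1046.668], [0.0, 0.0, 0.0, 1.0]] [[460.5, 0.0, 316.6], [0.0, 460.5, 236.6], [0.0, 0.0, 1.0]] [-0.08196093  0.          0.          0.          0.        ]
scene [[-0.007, 0.536, -0.845, 1504.001], [1.0, 0.02, 0.005, -104.968], [0.019, -0.844, -0.536, 703.086], [0.0, 0.0, 0.0, 1.0]] [[552.9, 0.0, 321.6], [0.0, 552.9, 233.8], [0.0, 0.0, 1.0]] [0.00309065 0.         0.         0.         0.        ]
```

View pics/top0.png

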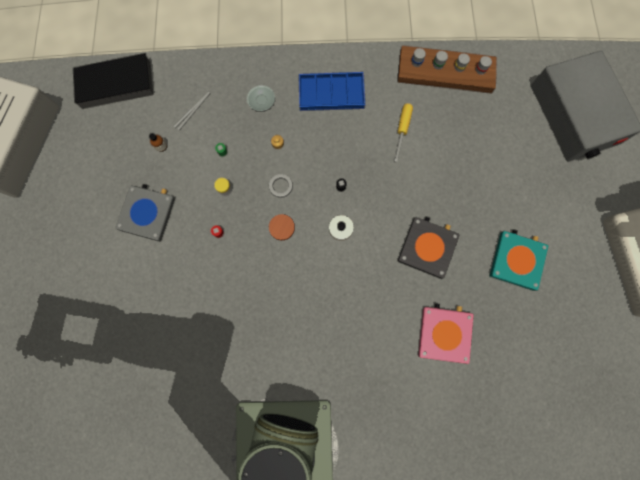

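View pics/scene0.png

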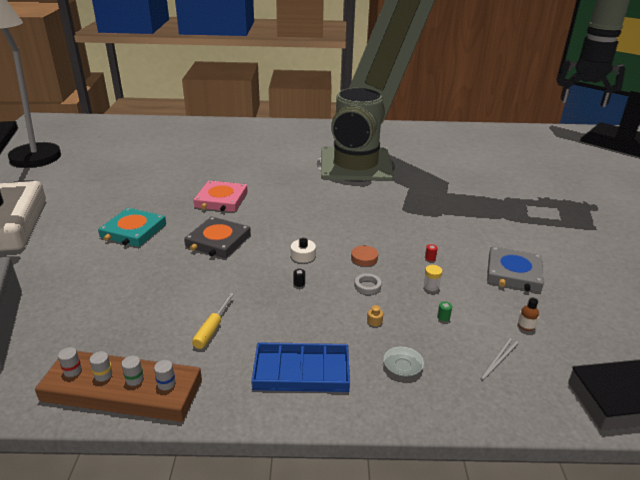

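Candidates in the top view:
- **Orange seats:** dark stage (430,247) is the one wanted. Turquoise (521,260) and pink (447,335) are look-alikes.
- **Round parts:** copper disc (281,228), steel ring (281,185) versus glass dish (261,98), and cap (341,227).
- **Pucks:** green (221,149) is wanted. Red is at (217,231) and black at (341,185). The weight (277,142) and pot (222,185) stay put.

I'll measure them and check with a crop.

```bash
cat >> h.py <<'E'
def blob(f,uv,lo,hi,r=30,inv=False):
    """filled largest contour of HSV mask near uv -> centre of min circle, centroid, area"""
    hsv=cv2.cvtColor(f['color'],cv2.COLOR_BGR2HSV); m=cv2.inRange(hsv,np.array(lo),np.array(hi))
    w=np.zeros_like(m); cv2.circle(w,uv,r,255,-1); m&=w
    c=max(cv2.findContours(m,cv2.RETR_EXTERNAL,cv2.CHAIN_APPROX_NONE)[0],key=cv2.contourArea)
    M=cv2.moments(c); x,y,W,H=cv2.boundingRect(c)
    return np.array([M['m10']/M['m00'],M['m01']/M['m00']]),M['m00'],(x,y,W,H)
COL={'orange':((3,150,120),(14,255,255)),'copper':((3,90,60),(14,230,200)),'green':((50,80,30),(85,255,255)),'white':((0,0,170),(180,60,255)),'grey':((0,0,128),(180,40,255))}
E
python3 - <<'E'
from h import *
t,s=[pickle.load(open(n+'0.pkl','rb')) for n in('top','scene')]
for n,c,ut,us,z in[('seat','orange',(430,247),(218,233),25),('disc','copper',(281,228),(365,255),16),('ring','grey',(281,185),(368,284),14),('green','green',(221,149),(445,311),30),('cap','white',(341,227),(303,250),26)]:
    for nm,f,u in(('top',t,ut),('scene',s,us)):
        try:
            b=blob(f,u,*COL[c],r=22); print(n,nm,np.round(b[0],1),b[1],b[2],np.round(ray(f,b[0],z)[0],1), 'depth',f['depth'][int(b[0][1]),int(b[0][0])])
        except Exception as e: print(n,nm,e)
a=t['color'][120:290,190:480]; cv2.imwrite('pics/crop0.png',cv2.resize(a,None,fx=2.7,fy=2.7,interpolation=cv2.INTER_CUBIC))
b=s['color'][215:335,180:460]; cv2.imwrite('pics/crop1.png',cv2.resize(b,None,fx=2.8,fy=2.8,interpolation=cv2.INTER_CUBIC))
E
```

```text
seat top [429.2 246.7] 626.5 (415, 233, 29, 29) [ 431.4 -336.9   25. ] depth 1033.5784
seat scene [217.3 231.6] 328.0 (203, 224, 29, 16) [ 434.4 -337.8   25. ] depth 1266.3693
disc top [281.3 226.7] 502.5 (269, 214, 26, 26) [489.4  -3.5  16. ] depth 1054.1913
disc scene [364.3 255.3] 423.5 (351, 245, 27, 21) [505.2  -4.9  16. ] depth 1212.0236
ring top [280.  184.4] 383.5 (269, 174, 23, 22) [591.5  -1.2  14. ] depth 1094.0662
ring scene [368.1 285. ] 1368.0 (346, 264, 45, 43) [608.5  -3.1  14. ] depth 1152.4657
green top [220.7 148.8] 90.0 (215, 143, 12, 13) [679.2 136.9  30. ] depth 1083.2281
green scene [444.4 310.9] 193.5 (438, 302, 14, 19) [704.1 133.   30. ] depth 1043.5552
cap top [340.8 226.8] 406.5 (329, 216, 24, 23) [ 483.  -139.3   26. ] depth 1029.0768
cap scene [302.8 246.9] 171.5 (291, 239, 25, 15) [ 491.6 -140.2   26. ] depth 1209.7509
```

View pics/crop0.png

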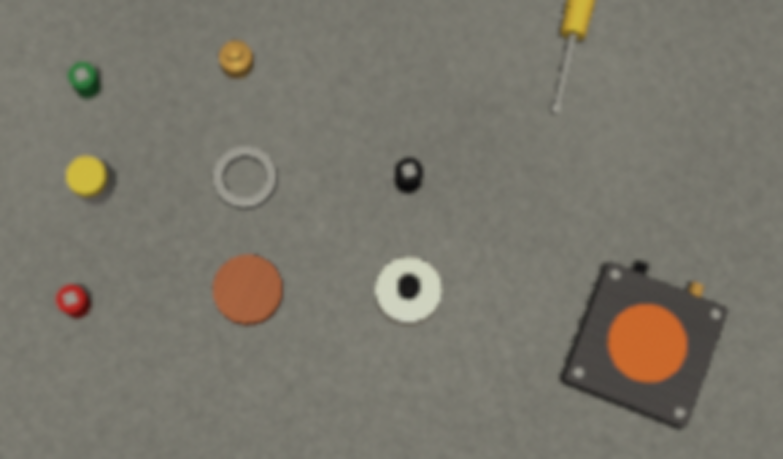

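The crop confirms it: the dark stage carries the orange seat (crop 648,343), the disc is at (247,289), the ring at (245,177), green at (84,78) and the cap at (408,289). I'll move above the disc with the jaws turned roughly parallel to a stage edge.

>>> servo_tool(deltas=[{"fingers": 85,"offset": [8.85,-14.06,-2.85],"turn": -1},{"fingers": 85,"offset": [8.85,-14.06,-2.85],"turn": -1},{"fingers": 85,"offset": [8.85,-14.06,-2.85],"turn": -1},{"fingers": 85,"offset": [8.85,-14.06,-2.85],"turn": -1},{"fingers": 85,"offset": [8.85,-14.06,-2.85],"turn": -1},{"fingers": 85,"offset": [8.85,-14.06,-2.85],"turn": -1},{"fingers": 85,"offset": [8.85,-14.06,-2.85],"turn": -1},{"fingers": 85,"offset": [8.85,-14.06,-2.85],"turn": -1},{"fingers": 85,"offset": [8.85,-14.06,-2.85],"turn": -1},{"fingers": 85,"offset": [8.85,-14.06,-2.85],"turn": -1},{"fingers": 85,"offset": [8.85,-14.06,-2.85],"turn": -1},{"fingers": 85,"offset": [8.85,-14.06,-2.85],"turn": -1},{"fingers": 85,"offset": [8.85,-14.06,-2.85],"turn": -1},{"fingers": 85,"offset": [8.85,-14.06,-2.85],"turn": -1},{"fingers": 85,"offset": [8.85,-14.06,-2.85],"turn": -1},{"fingers": 85,"offset": [8.85,-14.06,-2.85],"turn": -1},{"fingers": 85,"offset": [8.85,-14.06,-2.85],"turn": -1},{"fingers": 85,"offset": [8.85,-14.06,-2.85],"turn": -1}])

```text
time: 1.9
tool_pos: [489.9, -2.7, 190.2]
tool_rot: [-0.536, -3.096, -0.0]
force: [-1.1, 0.7, 0.3]
grip_width: 85.0
```

```bash
python3 - <<'E'
from h import *
f=grab('scene'); b=f['color'][150:330,260:500]; cv2.imwrite('pics/c2.png',cv2.resize(b,None,fx=3.2,fy=3.2,interpolation=cv2.INTER_CUBIC))
E
```

```text
(no output)
```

View pics/c2.png

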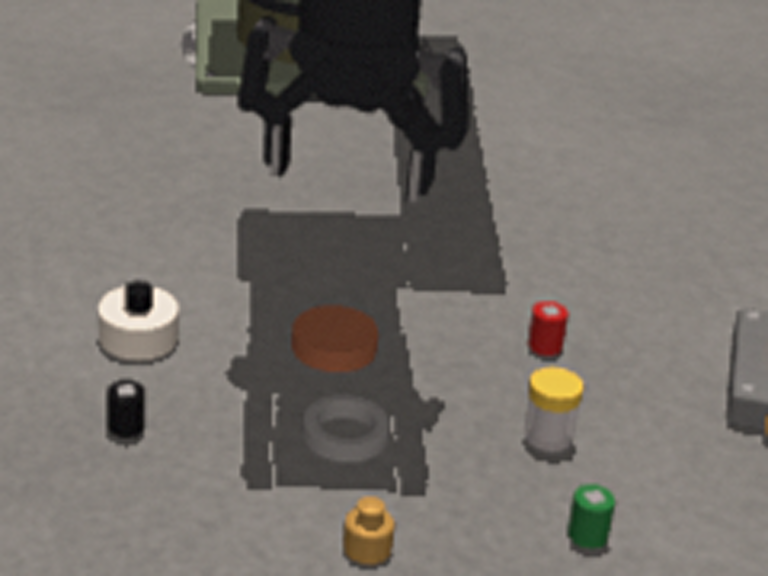

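Both fingers straddle the disc (crop 335,335) and the shadow is symmetric. I'll get the open fingertip height from the same view.

```bash
python3 - <<'E'
from h import *
f=grab('scene')
for uv,x in(((391,211.5),506),((347.5,204.5),476)):
    for z in (110,120,130): print(uv,z,np.round(ray(f,[uv],z)[0],1),'want x',x)
    d=f['depth'][int(uv[1])-3:int(uv[1])+2,int(uv[0])-1:int(uv[0])+2]; print(np.round(d.min(1)))
E
```

```text
(391, 211.5) 110 [473.8  48.7 110. ] want x 506
(391, 211.5) 120 [491.2  46.1 120. ] want x 506
(391, 211.5) 130 [508.6  43.5 130. ] want x 506
[1134. 1139. 1139. 1142. 1144.]
(347.5, 204.5) 110 [447.  -43.9 110. ] want x 476
(347.5, 204.5) 120 [464.8 -44.9 120. ] want x 476
(347.5, 204.5) 130 [482.6 -46.  130. ] want x 476
[1162. 1161.    0. 1162. 1431.]
```

>>> servo_tool(deltas=[{"fingers": 85,"offset": [0.02,-0.02,-1],"turn": 0},{"fingers": 85,"offset": [0.02,-0.02,-1.8],"turn": 0},{"fingers": 85,"offset": [0.02,-0.02,-2.4],"turn": 0},{"fingers": 85,"offset": [0.02,-0.02,-2.8],"turn": 0},{"fingers": 85,"offset": [0.02,-0.02,-2.98],"turn": 0},{"fingers": 85,"offset": [0.02,-0.02,-2.98],"turn": 0},{"fingers": 45,"offset": [0.02,-0.02,-2.98],"turn": 0},{"fingers": 45,"offset": [0.02,-0.02,-2.98],"turn": 0},{"fingers": 45,"offset": [0.02,-0.02,-2.98],"turn": 0},{"fingers": 45,"offset": [0.02,-0.02,-2.98],"turn": 0},{"fingers": 45,"offset": [0.02,-0.02,-2.98],"turn": 0},{"fingers": 45,"offset": [0.02,-0.02,-2.98],"turn": 0}])

```text
time: 3.2
tool_pos: [492.1, -4.4, 72.4]
tool_rot: [0.539, 3.092, 0.001]
force: [-0.6, 2.2, 5.6]
grip_width: 57.8
```

>>> servo_tool(deltas=[{"fingers": 45,"offset": [0,0,0.3],"turn": 0},{"fingers": 45,"offset": [0,0,0.8],"turn": 0},{"fingers": 45,"offset": [0,0,1.4],"turn": 0},{"fingers": 45,"offset": [0,0,2],"turn": 0},{"fingers": 45,"offset": [0,0,2.3],"turn": 0},{"fingers": 45,"offset": [0,0,2.3],"turn": 0},{"fingers": 45,"offset": [0,0,2.3],"turn": 0}])

```text
time: 3.9
tool_pos: [490.8, -4.7, 162.8]
tool_rot: [-0.538, -3.095, 0.0]
force: [0.2, 1.0, -3.9]
grip_width: 57.3
```

```bash
python3 - <<'E'
from h import *
print(bot.get_obs()['grip_width'],bot.get_obs()['tool_pos'],bot.get_obs()['force'])
f=grab('scene'); b=f['color'][150:330,260:500]; cv2.imwrite('pics/c3.png',cv2.resize(b,None,fx=3.2,fy=3.2,interpolation=cv2.INTER_CUBIC))
E
```

```text
57.32293387669814 [490.80332108  -4.68067991 162.77951693] [ 0.15217679  0.98521824 -3.92660977]
```

View pics/c3.png

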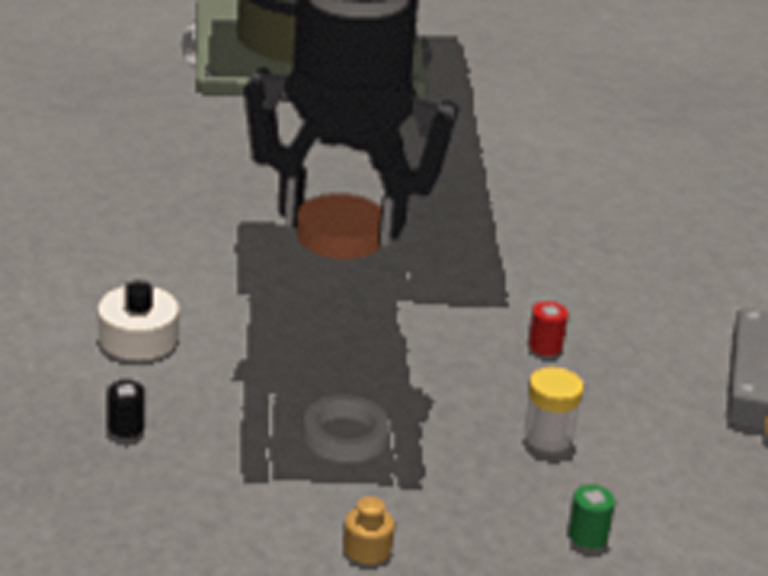

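The disc is lifted and level in the jaws (crop 340,225). Next I'll carry it over the seat.

>>> servo_tool(deltas=[{"fingers": 45,"offset": [-0.1,-0.6,0],"turn": 0},{"fingers": 45,"offset": [-0.3,-1.6,0],"turn": 0},{"fingers": 45,"offset": [-0.5,-2.7,0],"turn": 0},{"fingers": 45,"offset": [-0.7,-3.8,0],"turn": 0},{"fingers": 45,"offset": [-0.9,-4.9,0],"turn": 0},{"fingers": 45,"offset": [-1.1,-6,0],"turn": 0},{"fingers": 45,"offset": [-1.3,-7.1,0],"turn": 0},{"fingers": 45,"offset": [-1.4,-7.9,0],"turn": 0},{"fingers": 45,"offset": [-1.46,-8.31,0],"turn": 0},{"fingers": 45,"offset": [-1.46,-8.31,0],"turn": 0},{"fingers": 45,"offset": [-1.46,-8.31,0],"turn": 0},{"fingers": 45,"offset": [-1.46,-8.31,-1],"turn": 0},{"fingers": 45,"offset": [-1.46,-8.31,-1],"turn": 0},{"fingers": 45,"offset": [-1.46,-8.31,-1],"turn": 0}])

```text
time: 5.35
tool_pos: [432.9, -335.4, 122.3]
tool_rot: [-0.536, -3.093, -0.003]
force: [0.7, -0.2, -4.9]
grip_width: 57.7
```

```bash
python3 - <<'E'
from h import *
o=bot.get_obs();print(o['tool_pos'],o['force'])
f=grab('scene'); b=f['color'][150:270,140:300]; cv2.imwrite('pics/c4.png',cv2.resize(b,None,fx=5,fy=5,interpolation=cv2.INTER_CUBIC))
t=grab('top','t4')
h=cv2.cvtColor(f['color'],cv2.COLOR_BGR2HSV); 
E
```

```text
[ 432.85293984 -335.43164754  122.31515485] [ 0.7047912  -0.1922101  -4.94778188]
```

View pics/c4.png

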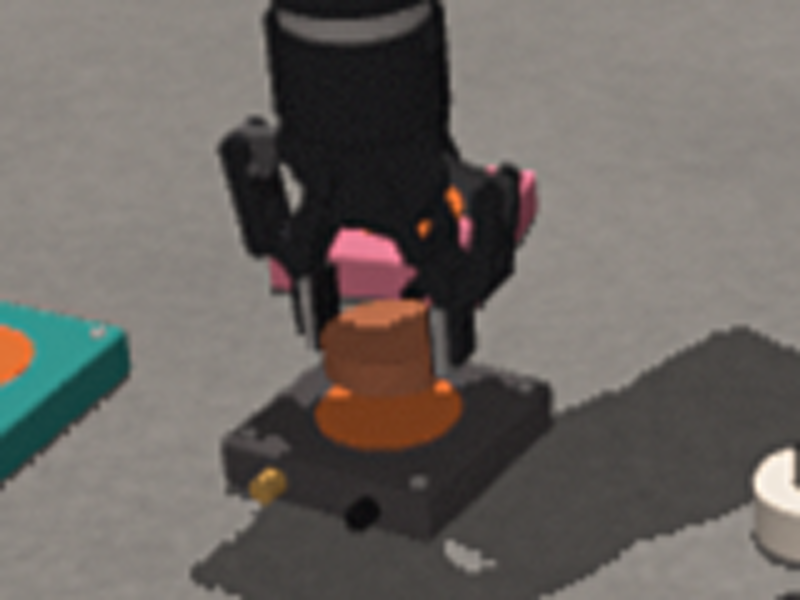

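```bash
python3 - <<'E'
from h import *
f=pickle.load(open('scene0.pkl','rb'))
P=lambda c:(140+c[0]/5-.4,150+c[1]/5-.4)
print('disc front',ray(f,[P((385,396))],50), 'left',ray(f,[P((321,365))],50))
print('seat front',ray(f,[P((389,450))],25),'l/r',ray(f,[P((315,410)),P((463,405))],25))
E
```

```text
disc front [[ 462.23152248 -332.69443232   50.        ]] left [[ 436.94910837 -365.81707598   50.        ]]
seat front [[ 467.76857286 -332.03756558   25.        ]] l/r [[ 435.60846029 -371.17351995   25.        ]
 [ 428.78465119 -304.53257215   25.        ]]
```

>>> servo_tool(deltas=[{"fingers": 45,"offset": [0.06,-0.03,-0.2],"turn": 0},{"fingers": 45,"offset": [0.06,-0.03,-0.4],"turn": 0},{"fingers": 45,"offset": [0.06,-0.03,-0.55],"turn": 0},{"fingers": 45,"offset": [0.06,-0.03,-0.62],"turn": 0},{"fingers": 45,"offset": [0.06,-0.03,-0.65],"turn": 0},{"fingers": 45,"offset": [0.06,-0.03,-0.65],"turn": 0},{"fingers": 45,"offset": [0.06,-0.03,-0.65],"turn": 0}])

```text
time: 6.15
tool_pos: [434.9, -337.9, 97.5]
tool_rot: [-0.538, -3.094, -0.001]
force: [-3.4, 3.0, 5.2]
grip_width: 57.5
```

Contact is felt, so I'll release and rise.

>>> servo_tool(deltas=[{"fingers": 70,"offset": [0,0,0],"turn": 0},{"fingers": 78,"offset": [0,0,0],"turn": 0},{"fingers": 78,"offset": [0,0,0],"turn": 0},{"fingers": 78,"offset": [0,0,0],"turn": 0},{"fingers": 78,"offset": [0,0,0.5],"turn": 0},{"fingers": 78,"offset": [0,0,1.2],"turn": 0},{"fingers": 78,"offset": [0,0,2.2],"turn": 0},{"fingers": 78,"offset": [1,2,2.2],"turn": 0},{"fingers": 78,"offset": [2,3,2.2],"turn": 0},{"fingers": 78,"offset": [3,4,2.2],"turn": 0},{"fingers": 78,"offset": [3.5,5,2.2],"turn": 0},{"fingers": 78,"offset": [3.5,5.5,2.2],"turn": 0},{"fingers": 78,"offset": [3.5,5.5,2.2],"turn": 0}])

```text
time: 7.45
tool_pos: [577.2, -114.3, 184.6]
tool_rot: [0.532, 3.095, 0.002]
force: [0.1, -0.7, 0.8]
grip_width: 77.8
```

```bash
python3 - <<'E'
from h import *
o=bot.get_obs();print(o['tool_pos'],o['grip_width'])
f=grab('scene','s5'); t=grab('top','t5')
pickle.dump(t,open('top5.pkl','wb'));pickle.dump(f,open('scene5.pkl','wb'))
a=cv2.resize(t['color'][200:300,380:480],None,fx=4,fy=4,interpolation=cv2.INTER_CUBIC)
b=cv2.resize(f['color'][180:280,170:270],None,fx=4,fy=4,interpolation=cv2.INTER_CUBIC)
cv2.imwrite('pics/c5.png',np.hstack([a,b]))
E
```

```text
[ 577.23096206 -114.25767957  184.60566344] 77.7633692279027
```

View pics/c5.png

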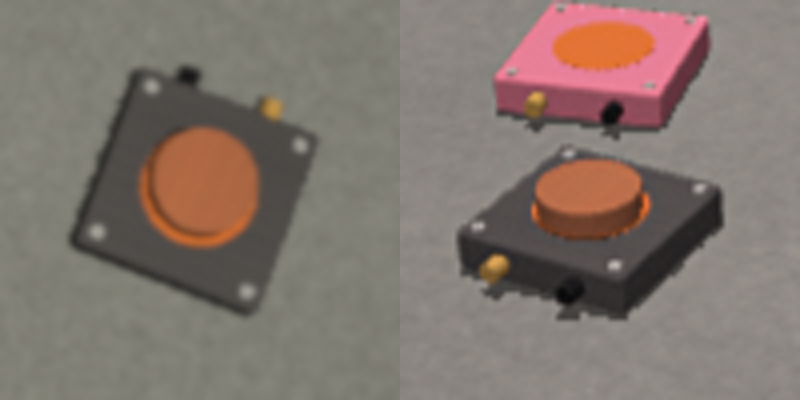

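```bash
python3 - <<'E'
from h import *
t,f=pickle.load(open('top5.pkl','rb')),pickle.load(open('scene5.pkl','rb'))
P=lambda c,o:(o[0]+c[0]/4-.4,o[1]+c[1]/4-.4)
print('top disc',ray(t,[P((205,181),(380,200))],41),'scene',ray(f,[P((189,187),(170,180))],41))
# disc top face by depth: points with world z in 36..46 within stage area
for nm,F in(('top',t),('scene',f)):
    d=F['depth']; v,u=np.nonzero(d>0); uv=np.c_[u,v].astype(float).reshape(-1,1,2)
    p=cv2.undistortPoints(uv,np.array(F['intrinsics']),np.array(F['dist'])).reshape(-1,2)
    W=(np.c_[p,np.ones(len(p))]*d[v,u][:,None])@np.array(F['pose'])[:3,:3].T+np.array(F['pose'])[:3,3]
    for lab,c,r,lo,hi in(('disc',(433,-337),45,36,48),('stage',(433,-337),85,20,50),('ring',(593,-2),45,9,20),('green',(680,136),25,24,36),('cap',(484,-140),40,22,50)):
        k=(np.hypot(*(W[:,:2]-c).T)<r)&(W[:,2]>lo)&(W[:,2]<hi)
        if k.sum()<5: print(nm,lab,'few');continue
        (cx,cy),R=cv2.minEnclosingCircle(W[k,:2].astype(np.float32))
        print(nm,lab,k.sum(),'mean',np.round(W[k].mean(0),1),'circ',round(cx,1),round(cy,1),round(R,1))
E
```

```text
top disc [[ 432.84271557 -337.04615458   41.        ]] scene [[ 437.39356722 -337.01681303   41.        ]]
top disc 543 mean [ 433.  -336.6   40.7] circ 433.2 -337.5 29.9
top stage 2319 mean [ 430.  -335.5   28.6] circ 430.8 -336.9 75.5
top ring few
top green 89 mean [681.7 138.6  29.4] circ 681.7 139.2 12.8
top cap 85 mean [ 478.9 -158.4   25.9] circ 480.4 -154.6 21.0
scene disc 325 mean [ 438.1 -337.7   40.2] circ 435.1 -338.9 33.3
scene stage 1308 mean [ 445.7 -335.8   28.6] circ 435.6 -337.7 75.4
scene ring 239 mean [595.2  -3.2  12.4] circ 593.8 -1.8 30.1
scene green 109 mean [687.2 137.6  28.6] circ 685.8 138.3 14.1
scene cap 302 mean [ 490.8 -140.2   28.1] circ 485.3 -140.1 30.5
```

The disc is centred to about 2 mm (top crop 205,181; seat ring visible evenly allowing for parallax). Next is the ring.

>>> servo_tool(deltas=[{"fingers": 82,"offset": [0.2,1,0],"turn": 0},{"fingers": 82,"offset": [0.3,2,0],"turn": 0},{"fingers": 82,"offset": [0.44,2.91,0],"turn": 0},{"fingers": 82,"offset": [0.44,2.91,0],"turn": 0},{"fingers": 82,"offset": [0.44,2.91,-0.8],"turn": 0},{"fingers": 82,"offset": [0.44,2.91,-1.7],"turn": 0},{"fingers": 82,"offset": [0.44,2.91,-2.4],"turn": 0},{"fingers": 82,"offset": [0.44,2.91,-2.75],"turn": 0},{"fingers": 82,"offset": [0.44,2.91,-2.87],"turn": 0},{"fingers": 82,"offset": [0.44,2.91,-2.87],"turn": 0},{"fingers": 45,"offset": [0.44,2.91,-2.87],"turn": 0},{"fingers": 45,"offset": [0.44,2.91,-2.87],"turn": 0},{"fingers": 45,"offset": [0.44,2.91,-2.87],"turn": 0},{"fingers": 45,"offset": [0.44,2.91,-2.87],"turn": 0},{"fingers": 45,"offset": [0.44,2.91,-2.87],"turn": 0},{"fingers": 45,"offset": [0.44,2.91,-2.87],"turn": 0}])

```text
time: 9.15
tool_pos: [593.8, -2.0, 72.2]
tool_rot: [0.537, 3.092, 0.0]
force: [-1.4, -1.0, 5.1]
grip_width: 52.8
```

>>> servo_tool(deltas=[{"fingers": 45,"offset": [0,0,0.3],"turn": 0},{"fingers": 45,"offset": [0,0,0.8],"turn": 0},{"fingers": 45,"offset": [0,0,1.6],"turn": 0},{"fingers": 45,"offset": [0,0,2.3],"turn": 0},{"fingers": 45,"offset": [0,0,2.6],"turn": 0},{"fingers": 45,"offset": [0,0,2.6],"turn": 0},{"fingers": 45,"offset": [0,0,2.6],"turn": 0}])

```text
time: 9.85
tool_pos: [592.3, -1.8, 173.3]
tool_rot: [-0.538, -3.094, 0.0]
force: [-0.2, 0.1, -1.9]
grip_width: 53.2
```

```bash
python3 - <<'E'
from h import *
o=bot.get_obs();print(o['tool_pos'],o['grip_width'],o['force'])
f=grab('scene'); b=f['color'][170:300,290:450]; cv2.imwrite('pics/c6.png',cv2.resize(b,None,fx=4,fy=4,interpolation=cv2.INTER_CUBIC))
E
```

```text
[592.32179962  -1.76777463 173.26787015] 53.19023018339494 [-0.24838174  0.0518018  -1.94838547]
```

View pics/c6.png

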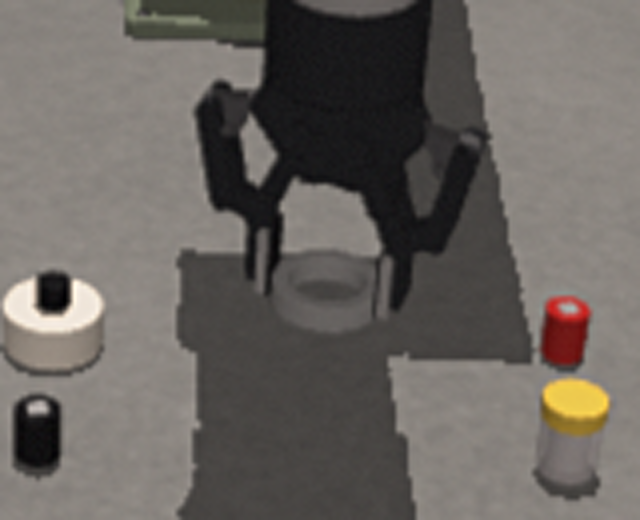

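>>> servo_tool(deltas=[{"fingers": 45,"offset": [-0.3,-0.7,0],"turn": 0},{"fingers": 45,"offset": [-0.8,-1.7,0],"turn": 0},{"fingers": 45,"offset": [-1.3,-2.8,0],"turn": 0},{"fingers": 45,"offset": [-1.8,-3.9,0],"turn": 0},{"fingers": 45,"offset": [-2.3,-5,0],"turn": 0},{"fingers": 45,"offset": [-2.8,-6.1,0],"turn": 0},{"fingers": 45,"offset": [-3.3,-7.1,0],"turn": 0},{"fingers": 45,"offset": [-3.7,-7.9,0],"turn": 0},{"fingers": 45,"offset": [-3.95,-8.4,0],"turn": 0},{"fingers": 45,"offset": [-3.95,-8.4,0],"turn": 0},{"fingers": 45,"offset": [-3.95,-8.4,0],"turn": 0},{"fingers": 45,"offset": [-3.95,-8.4,-0.6],"turn": 0},{"fingers": 45,"offset": [-3.95,-8.4,-1.1],"turn": 0},{"fingers": 45,"offset": [-3.95,-8.4,-1.1],"turn": 0},{"fingers": 45,"offset": [-3.95,-8.4,-1.1],"turn": 0}])

```text
time: 11.4
tool_pos: [435.4, -336.8, 129.7]
tool_rot: [-0.536, -3.094, -0.001]
force: [0.3, 0.0, -1.9]
grip_width: 53.1
```

```bash
python3 - <<'E'
from h import *
o=bot.get_obs();print(o['tool_pos'],o['force'])
f=grab('scene'); b=f['color'][170:270,150:290]; cv2.imwrite('pics/c7.png',cv2.resize(b,None,fx=5,fy=5,interpolation=cv2.INTER_CUBIC))
E
```

```text
[ 435.40023802 -336.83333734  129.6585329 ] [ 0.33489161  0.04897891 -1.9406827 ]
```

View pics/c7.png

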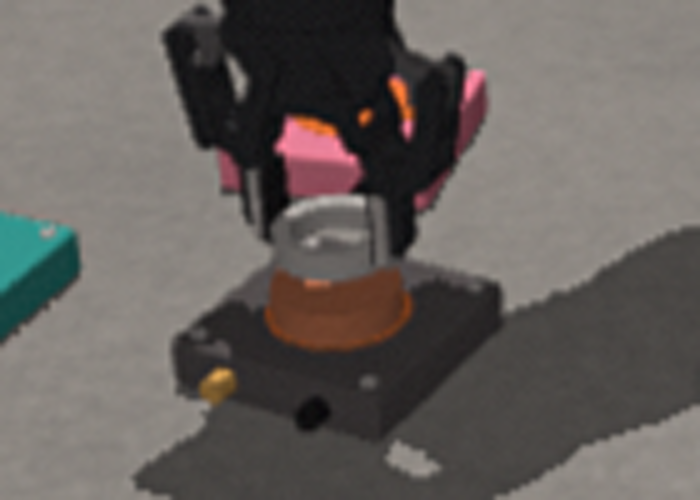

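```bash
python3 - <<'E'
from h import *
f=pickle.load(open('scene0.pkl','rb'))
P=lambda c:(150+c[0]/5-.4,170+c[1]/5-.4)
print('ring front',ray(f,[P((338,283))],57.5)[0]-[28,0,0],'left y',ray(f,[P((273,255))],57.5)[0]+[0,28,0])
print('disc front',ray(f,[P((340,346))],25)[0]-[30,0,0],'l/r',ray(f,[P((268,315)),P((411,312))],25).mean(0))
E
```

```text
ring front [ 435.31610601 -330.56987205   57.5       ] left y [ 440.56211075 -335.53538477   57.5       ]
disc front [ 434.47700655 -332.13528675   25.        ] l/r [ 437.31677468 -336.79890198   25.        ]
```

>>> servo_tool(deltas=[{"fingers": 45,"offset": [-0.01,-0.02,-0.2],"turn": 0},{"fingers": 45,"offset": [-0.01,-0.02,-0.35],"turn": 0},{"fingers": 45,"offset": [-0.01,-0.02,-0.42],"turn": 0},{"fingers": 45,"offset": [-0.01,-0.02,-0.45],"turn": 0},{"fingers": 45,"offset": [-0.01,-0.02,-0.45],"turn": 0},{"fingers": 45,"offset": [-0.01,-0.02,-0.45],"turn": 0}])

```text
time: 12.05
tool_pos: [434.4, -338.5, 113.1]
tool_rot: [-0.539, -3.095, -0.001]
force: [-2.8, 2.1, 7.6]
grip_width: 53.3
```

>>> servo_tool(deltas=[{"fingers": 65,"offset": [0,0,0],"turn": 0},{"fingers": 72,"offset": [0,0,0],"turn": 0},{"fingers": 72,"offset": [0,0,0],"turn": 0},{"fingers": 72,"offset": [0,0,0],"turn": 0},{"fingers": 72,"offset": [0,0,0.5],"turn": 0},{"fingers": 72,"offset": [0,0,1.2],"turn": 0},{"fingers": 72,"offset": [0,0,1.95],"turn": 0},{"fingers": 60,"offset": [0,0,1.95],"turn": 0},{"fingers": 55,"offset": [6.2,11.92,1.95],"turn": 0},{"fingers": 55,"offset": [6.2,11.92,1.95],"turn": 0},{"fingers": 55,"offset": [6.2,11.92,1.95],"turn": 0},{"fingers": 55,"offset": [6.2,11.92,1.95],"turn": 0},{"fingers": 55,"offset": [6.2,11.92,1.95],"turn": 0},{"fingers": 55,"offset": [6.2,11.92,1.95],"turn": 0},{"fingers": 55,"offset": [6.2,11.92,1.95],"turn": 0},{"fingers": 55,"offset": [6.2,11.92,1.95],"turn": 0},{"fingers": 55,"offset": [6.2,11.92,1.95],"turn": 0},{"fingers": 55,"offset": [6.2,11.92,1.95],"turn": 0},{"fingers": 55,"offset": [6.2,11.92,1.95],"turn": 0},{"fingers": 55,"offset": [6.2,11.92,1.95],"turn": 0}])

```text
time: 14.05
tool_pos: [683.8, 142.8, 188.1]
tool_rot: [-0.531, -3.096, -0.003]
force: [-0.2, 0.3, 0.5]
grip_width: 55.2
```

>>> servo_tool(deltas=[{"fingers": 55,"offset": [0,0,0],"turn": 0},{"fingers": 55,"offset": [0,0,0],"turn": 0}])

```text
time: 14.25
tool_pos: [681.8, 137.1, 189.1]
tool_rot: [-0.539, -3.093, 0.002]
force: [0.7, -0.3, -0.1]
grip_width: 55.2
```

```bash
python3 - <<'E'
from h import *
o=bot.get_obs();print(o['tool_pos'],o['grip_width'],o['force'])
f=grab('scene'); t=grab('top')
pickle.dump(t,open('top8.pkl','wb'));pickle.dump(f,open('scene8.pkl','wb'))
a=cv2.resize(t['color'][210:290,390:470],None,fx=5,fy=5,interpolation=cv2.INTER_CUBIC)
b=cv2.resize(f['color'][195:275,180:260],None,fx=5,fy=5,interpolation=cv2.INTER_CUBIC)
cv2.imwrite('pics/c8.png',np.hstack([a,b]))
E
```

```text
[681.82807586 137.05361142 189.08028207] 55.17470275337934 [ 0.70173154 -0.32638542 -0.12413244]
```

View pics/c8.png

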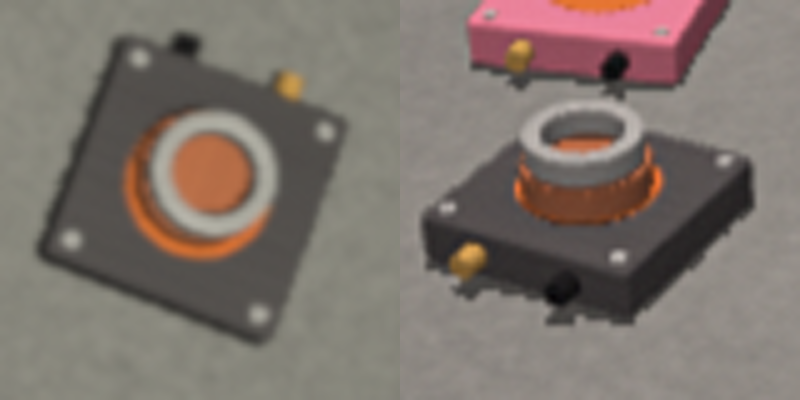

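```bash
python3 - <<'E'
from h import *
t,f=pickle.load(open('top8.pkl','rb')),pickle.load(open('scene8.pkl','rb'))
P=lambda c,o:(o[0]+c[0]/5-.4,o[1]+c[1]/5-.4)
print('ring top',ray(t,[P((214,173.5),(390,210))],55),'scene',ray(f,[P((181.5,131),(180,195))],55))
h=f['color'][150:340,400:500]
b=blob(f,(445,311),*COL['green'],r=22);print(b)
cv2.imwrite('pics/c9.png',cv2.resize(h,None,fx=3,fy=3,interpolation=cv2.INTER_CUBIC))
E
```

```text
ring top [[ 431.58068848 -337.17982848   55.        ]] scene [[ 436.29004158 -338.19388929   55.        ]]
(array([444.13731343, 312.19402985]), 167.5, (438, 302, 14, 19))
```

View pics/c9.png

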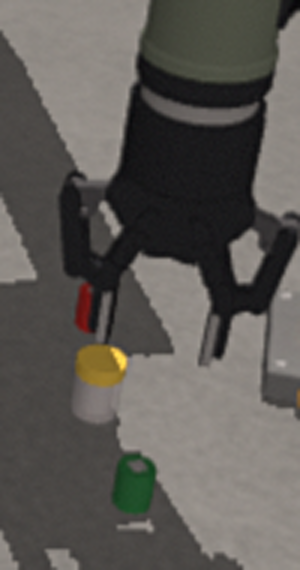

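>>> servo_tool(deltas=[{"fingers": 55,"offset": [0.01,0,-0.8],"turn": 0},{"fingers": 55,"offset": [0.01,0,-1.6],"turn": 0},{"fingers": 55,"offset": [0.01,0,-2.2],"turn": 0},{"fingers": 55,"offset": [0.01,0,-2.45],"turn": 0},{"fingers": 55,"offset": [0.01,0,-2.45],"turn": 0},{"fingers": 55,"offset": [0.01,0,-2.45],"turn": 0},{"fingers": 10,"offset": [0.01,0,-2.45],"turn": 0},{"fingers": 10,"offset": [0.01,0,-2.45],"turn": 0},{"fingers": 10,"offset": [0.01,0,-2.45],"turn": 0},{"fingers": 10,"offset": [0.01,0,-2.45],"turn": 0},{"fingers": 10,"offset": [0.01,0,-2.45],"turn": 0},{"fingers": 10,"offset": [0.01,0,-2.45],"turn": 0},{"fingers": 10,"offset": [0.01,0,-2.45],"turn": 0}])

```text
time: 15.65
tool_pos: [683.7, 138.3, 93.7]
tool_rot: [0.538, 3.092, 0.001]
force: [-1.0, 0.1, 7.0]
grip_width: 21.8
```

>>> servo_tool(deltas=[{"fingers": 10,"offset": [0,0,0.3],"turn": 0},{"fingers": 10,"offset": [0,0,0.8],"turn": 0},{"fingers": 10,"offset": [0,0,1.6],"turn": 0},{"fingers": 10,"offset": [0,0,2.2],"turn": 0},{"fingers": 10,"offset": [0,0,2.4],"turn": 0},{"fingers": 10,"offset": [0,0,2.4],"turn": 0},{"fingers": 10,"offset": [0,0,2.4],"turn": 0}])

```text
time: 16.35
tool_pos: [682.3, 138.1, 186.7]
tool_rot: [-0.538, -3.093, 0.001]
force: [-0.4, -0.2, -0.3]
grip_width: 22.1
```

```bash
python3 - <<'E'
from h import *
f=grab('scene'); h=f['color'][190:340,380:500]
cv2.imwrite('pics/c10.png',cv2.resize(h,None,fx=4,fy=4,interpolation=cv2.INTER_CUBIC))
E
```

```text
(no output)
```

View pics/c10.png

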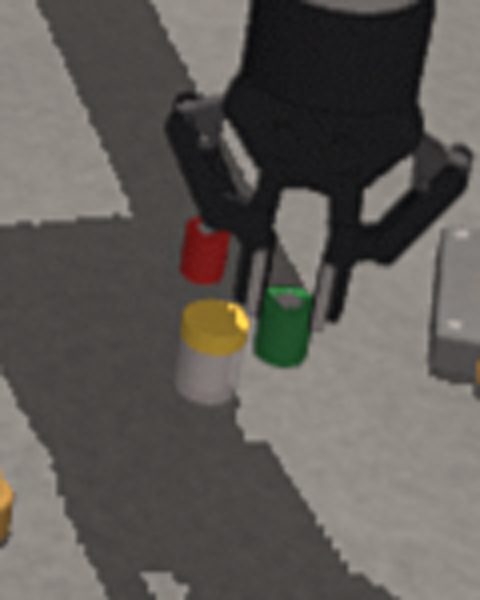

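>>> servo_tool(deltas=[{"fingers": 10,"offset": [-0.3,-0.6,0],"turn": 0},{"fingers": 10,"offset": [-0.8,-1.5,0],"turn": 0},{"fingers": 10,"offset": [-1.3,-2.5,0],"turn": 0},{"fingers": 10,"offset": [-1.8,-3.5,0],"turn": 0},{"fingers": 10,"offset": [-2.3,-4.5,0],"turn": 0},{"fingers": 10,"offset": [-2.9,-5.5,0],"turn": 0},{"fingers": 10,"offset": [-3.4,-6.5,0],"turn": 0},{"fingers": 10,"offset": [-3.9,-7.5,0],"turn": 0},{"fingers": 10,"offset": [-4.4,-8.5,0],"turn": 0},{"fingers": 10,"offset": [-5,-9.5,0],"turn": 0},{"fingers": 10,"offset": [-5.5,-10.5,0],"turn": 0},{"fingers": 10,"offset": [-5.9,-11.3,0],"turn": 0},{"fingers": 10,"offset": [-6.15,-11.75,0],"turn": 0},{"fingers": 10,"offset": [-6.23,-11.9,0],"turn": 0},{"fingers": 10,"offset": [-6.23,-11.9,-0.3],"turn": 0},{"fingers": 10,"offset": [-6.23,-11.9,-0.5],"turn": 0},{"fingers": 10,"offset": [-6.23,-11.9,-0.5],"turn": 0},{"fingers": 10,"offset": [-6.23,-11.9,-0.5],"turn": 0}])

```text
time: 18.2
tool_pos: [434.1, -336.7, 167.3]
tool_rot: [-0.536, -3.094, -0.001]
force: [-0.3, -0.6, -0.7]
grip_width: 21.6
```

```bash
python3 - <<'E'
from h import *
o=bot.get_obs();print(o['tool_pos'],o['grip_width'],o['force'])
f=grab('scene'); h=f['color'][160:260,160:290]
cv2.imwrite('pics/c11.png',cv2.resize(h,None,fx=5,fy=5,interpolation=cv2.INTER_CUBIC))
E
```

```text
[ 434.13487675 -336.74099986  167.26786323] 21.553785757436312 [-0.28640529 -0.62164659 -0.67351761]
```

View pics/c11.png

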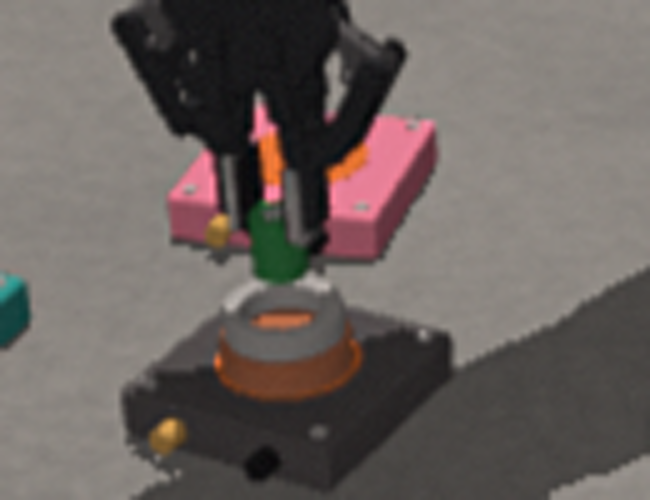

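```bash
python3 - <<'E'
from h import *
f=pickle.load(open('scene0.pkl','rb'))
P=lambda c:(160+c[0]/5-.4,160+c[1]/5-.4)
print('puck',ray(f,[P((279,281))],73.6)[0]-[12.5,0,0])
print('ring',ray(f,[P((282.5,363))],41)[0]-[28,0,0], ray(f,[P((282.5,308))],55)[0])
E
```

```text
puck [ 433.0520788  -336.20518693   73.6       ]
ring [ 434.19121561 -334.55566848   41.        ] [ 438.00926749 -337.45458108   55.        ]
```

>>> servo_tool(deltas=[{"fingers": 10,"offset": [0.05,-0.01,0],"turn": 0},{"fingers": 10,"offset": [0.05,-0.01,-0.2],"turn": 0},{"fingers": 10,"offset": [0.05,-0.01,-0.4],"turn": 0},{"fingers": 10,"offset": [0.05,-0.01,-0.6],"turn": 0},{"fingers": 10,"offset": [0.05,-0.01,-0.75],"turn": 0},{"fingers": 10,"offset": [0.05,-0.01,-0.75],"turn": 0}])

```text
time: 18.85
tool_pos: [435.2, -337.8, 136.6]
tool_rot: [-0.538, -3.093, -0.002]
force: [-0.5, -0.4, -0.8]
grip_width: 22.0
```

>>> servo_tool(deltas=[{"fingers": 10,"offset": [0,0,-0.05],"turn": 0},{"fingers": 10,"offset": [0,0,-0.1],"turn": 0},{"fingers": 10,"offset": [0,0,-0.1],"turn": 0}])

```text
time: 19.15
tool_pos: [436.0, -338.4, 134.8]
tool_rot: [0.538, 3.094, -0.001]
force: [0.2, 0.7, 4.1]
grip_width: 21.6
```

Contact came at the expected height. I'll release, rise and go above the cap.

>>> servo_tool(deltas=[{"fingers": 30,"offset": [0,0,0],"turn": 0},{"fingers": 40,"offset": [0,0,0],"turn": 0},{"fingers": 45,"offset": [0,0,0],"turn": 0},{"fingers": 45,"offset": [0,0,0],"turn": 0},{"fingers": 45,"offset": [0,0,0.3],"turn": 0},{"fingers": 45,"offset": [0,0,0.8],"turn": 0},{"fingers": 45,"offset": [0,0,1.4],"turn": 0},{"fingers": 45,"offset": [0,0,1.4],"turn": 0},{"fingers": 45,"offset": [0.4,1.2,1.4],"turn": 0},{"fingers": 45,"offset": [0.7,2.4,1.4],"turn": 0},{"fingers": 45,"offset": [0.9,3.6,1.4],"turn": 0},{"fingers": 45,"offset": [1.1,4.6,1.4],"turn": 0},{"fingers": 45,"offset": [1.21,4.96,1.4],"turn": 0},{"fingers": 45,"offset": [1.21,4.96,1.4],"turn": 0},{"fingers": 45,"offset": [1.21,4.96,1.4],"turn": 0}])

```text
time: 20.65
tool_pos: [484.2, -140.4, 189.9]
tool_rot: [0.538, 3.095, -0.001]
force: [-0.1, -0.5, 0.5]
grip_width: 45.2
```

```bash
python3 - <<'E'
from h import *
o=bot.get_obs();print(o['tool_pos'],o['grip_width'],o['force'])
f=grab('scene'); t=grab('top')
pickle.dump(t,open('top12.pkl','wb'));pickle.dump(f,open('scene12.pkl','wb'))
a=cv2.resize(t['color'][210:290,390:470],None,fx=5,fy=5,interpolation=cv2.INTER_CUBIC)
b=cv2.resize(f['color'][180:260,180:260],None,fx=5,fy=5,interpolation=cv2.INTER_CUBIC)
cv2.imwrite('pics/c12.png',np.hstack([a,b]))
E
```

```text
[ 484.23904849 -140.43557297  189.87025731] 45.189305156832674 [-0.1092652  -0.47722516  0.53748611]
```

View pics/c12.png

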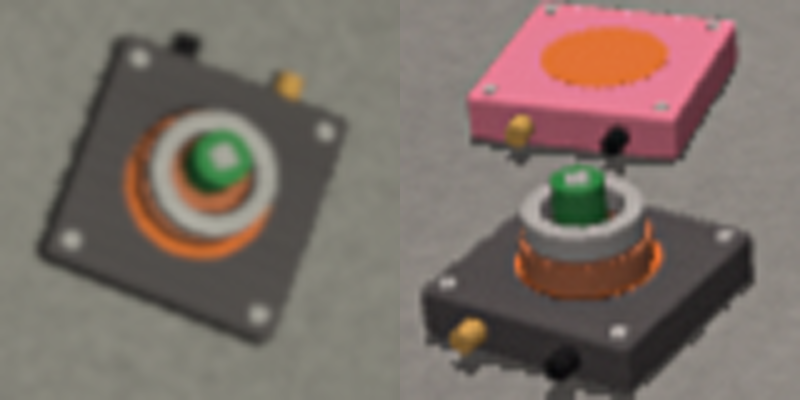

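The sample stands upright inside the ring (top crop 222,158; scene crop 580,190). Next I'll grip the cap by its knob.

>>> servo_tool(deltas=[{"fingers": 45,"offset": [0,0.01,-0.8],"turn": 0},{"fingers": 45,"offset": [0,0.01,-1.5],"turn": 0},{"fingers": 45,"offset": [0,0.01,-2],"turn": 0},{"fingers": 45,"offset": [0,0.01,-2.2],"turn": 0},{"fingers": 45,"offset": [0,0.01,-2.2],"turn": 0},{"fingers": 45,"offset": [0,0.01,-2.2],"turn": 0},{"fingers": 5,"offset": [0,0.01,-2.2],"turn": 0},{"fingers": 5,"offset": [0,0.01,-2.2],"turn": 0},{"fingers": 5,"offset": [0,0.01,-2.2],"turn": 0},{"fingers": 5,"offset": [0,0.01,-2.2],"turn": 0},{"fingers": 5,"offset": [0,0.01,-2.2],"turn": 0},{"fingers": 5,"offset": [0,0.01,-2.2],"turn": 0},{"fingers": 5,"offset": [0,0.01,-2.2],"turn": 0}])

```text
time: 22.05
tool_pos: [484.8, -139.7, 103.2]
tool_rot: [0.538, 3.093, -0.001]
force: [-0.8, -1.0, 6.3]
grip_width: 17.1
```

>>> servo_tool(deltas=[{"fingers": 5,"offset": [0,0,0.3],"turn": 0},{"fingers": 5,"offset": [0,0,0.8],"turn": 0},{"fingers": 5,"offset": [0,0,1.6],"turn": 0},{"fingers": 5,"offset": [0,0,2.3],"turn": 0},{"fingers": 5,"offset": [0,0,2.6],"turn": 0},{"fingers": 5,"offset": [0,0,2.6],"turn": 0},{"fingers": 5,"offset": [0,0,2.6],"turn": 0}])

```text
time: 22.75
tool_pos: [483.6, -139.2, 205.3]
tool_rot: [-0.538, -3.094, -0.0]
force: [0.1, -0.5, -1.4]
grip_width: 17.3
```

>>> servo_tool(deltas=[{"fingers": 5,"offset": [-0.15,-0.5,0],"turn": 0},{"fingers": 5,"offset": [-0.35,-1.4,0],"turn": 0},{"fingers": 5,"offset": [-0.6,-2.4,0],"turn": 0},{"fingers": 5,"offset": [-0.85,-3.4,0],"turn": 0},{"fingers": 5,"offset": [-1.1,-4.3,0],"turn": 0},{"fingers": 5,"offset": [-1.2,-4.8,0],"turn": 0},{"fingers": 5,"offset": [-1.25,-4.96,0],"turn": 0},{"fingers": 5,"offset": [-1.25,-4.96,0],"turn": 0},{"fingers": 5,"offset": [-1.25,-4.96,-0.3],"turn": 0},{"fingers": 5,"offset": [-1.25,-4.96,-0.6],"turn": 0},{"fingers": 5,"offset": [-1.25,-4.96,-0.6],"turn": 0},{"fingers": 5,"offset": [-1.25,-4.96,-0.6],"turn": 0}])

```text
time: 23.95
tool_pos: [434.2, -336.9, 181.2]
tool_rot: [-0.536, -3.094, -0.002]
force: [0.1, -0.1, -1.3]
grip_width: 17.3
```

```bash
python3 - <<'E'
from h import *
o=bot.get_obs();print(o['tool_pos'],o['grip_width'],o['force'])
f=grab('scene'); h=f['color'][140:260,160:290]
cv2.imwrite('pics/c13.png',cv2.resize(h,None,fx=5,fy=5,interpolation=cv2.INTER_CUBIC))
E
```

```text
[ 434.20771555 -336.94217649  181.20202005] 17.25121887005003 [ 0.1143057  -0.09719535 -1.26001576]
```

View pics/c13.png

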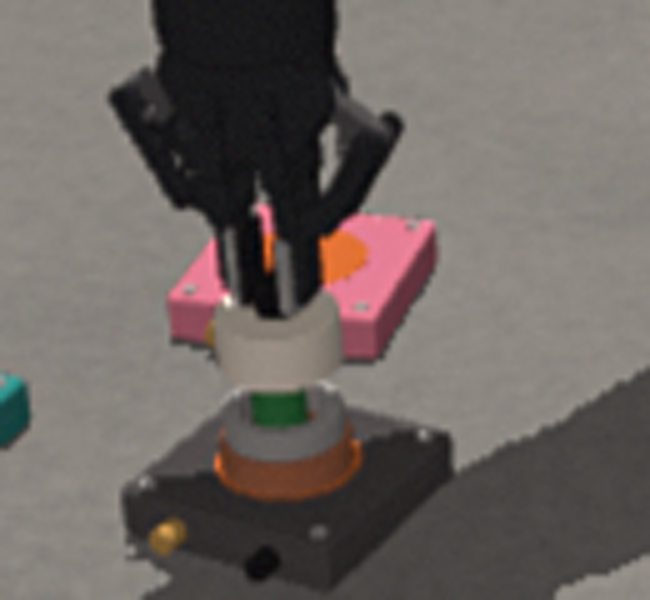

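```bash
python3 - <<'E'
from h import *
f=pickle.load(open('scene0.pkl','rb'))
P=lambda c:(160+c[0]/5-.4,140+c[1]/5-.4)
print('cap',ray(f,[P((279,391))],78)[0]-[28,0,0])
print('ring',ray(f,[P((283.5,463))],41)[0]-[28,0,0])
E
```

```text
cap [ 433.53570412 -333.1393276    78.        ]
ring [ 434.17458647 -334.1127832    41.        ]
```

>>> servo_tool(deltas=[{"fingers": 5,"offset": [0,0,0],"turn": 0},{"fingers": 5,"offset": [0,0,-0.15],"turn": 0},{"fingers": 5,"offset": [0,0,-0.3],"turn": 0},{"fingers": 5,"offset": [0,0,-0.45],"turn": 0},{"fingers": 5,"offset": [0,0,-0.55],"turn": 0},{"fingers": 5,"offset": [0,0,-0.6],"turn": 0},{"fingers": 5,"offset": [0,0,-0.62],"turn": 0},{"fingers": 5,"offset": [0,0,-0.62],"turn": 0}])

```text
time: 24.8
tool_pos: [433.8, -337.6, 158.2]
tool_rot: [-0.538, -3.095, -0.001]
force: [-2.4, 1.8, 8.6]
grip_width: 17.2
```

Contact is at the expected height. I'll release, rise and back off.

>>> servo_tool(deltas=[{"fingers": 25,"offset": [0,0,0],"turn": 0},{"fingers": 35,"offset": [0,0,0],"turn": 0},{"fingers": 45,"offset": [0,0,0],"turn": 0},{"fingers": 45,"offset": [0,0,0],"turn": 0},{"fingers": 45,"offset": [0,0,0.4],"turn": 0},{"fingers": 45,"offset": [0,0,1],"turn": 0},{"fingers": 45,"offset": [0,0,1.8],"turn": 0},{"fingers": 45,"offset": [0,0,1.8],"turn": 0},{"fingers": 45,"offset": [0.5,1,1.8],"turn": 0},{"fingers": 45,"offset": [1,2,1.8],"turn": 0},{"fingers": 45,"offset": [1,3,1.8],"turn": 0},{"fingers": 45,"offset": [1,4,1.8],"turn": 0},{"fingers": 45,"offset": [1,5,1.8],"turn": 0},{"fingers": 45,"offset": [1,5,1.8],"turn": 0},{"fingers": 45,"offset": [1,5,1.8],"turn": 0}])

```text
time: 26.3
tool_pos: [474.1, -137.3, 228.8]
tool_rot: [-0.535, -3.095, 0.0]
force: [-0.9, -0.7, 0.6]
grip_width: 44.9
```

```bash
python3 - <<'E'
from h import *
o=bot.get_obs();print(o['time'],o['tool_pos'],o['force'])
f=grab('scene','sF'); t=grab('top','tF')
a=cv2.resize(t['color'][210:290,390:470],None,fx=5,fy=5,interpolation=cv2.INTER_CUBIC)
b=cv2.resize(f['color'][180:260,180:260],None,fx=5,fy=5,interpolation=cv2.INTER_CUBIC)
cv2.imwrite('pics/c14.png',np.hstack([a,b]))
t0,s0=[pickle.load(open(n+'0.pkl','rb')) for n in('top','scene')]
R=((0,150,60),(2,255,255));Y=((20,120,100),(35,255,255));B=((0,0,0),(180,255,45));W=((14,120,80),(22,255,255))
for n,c,ut,us in(('red',R,(217,231),(431,252)),('pot',Y,(222,185),(433,271)),('black',B,(341,185),(299,278)),('weight',W,(277,142),(375,316))):
    try: print(n,blob(t0,ut,*c,r=12)[0],blob(t,ut,*c,r=12)[0],blob(s0,us,*c,r=12)[0],blob(f,us,*c,r=12)[0])
    except Exception as e: print(n,e)
E
```

```text
26.3 [ 474.12629689 -137.30418421  228.75422999] [-0.8666898  -0.73959591  0.61119626]
red [216.67234848 230.91477273] [216.73180077 230.90229885] [430.63926941 253.39117199] [430.67741935 253.41321045]
pot [221.73121693 184.86455026] [221.80982236 184.89759666] [433.43681592 271.30845771] [433.43681592 271.30845771]
black max() iterable argument is empty
weight [276.94202899 141.23993559] [276.93170732 141.29593496] [374.84716157 315.75909753] [374.84716157 315.75909753]
```

View pics/c14.png

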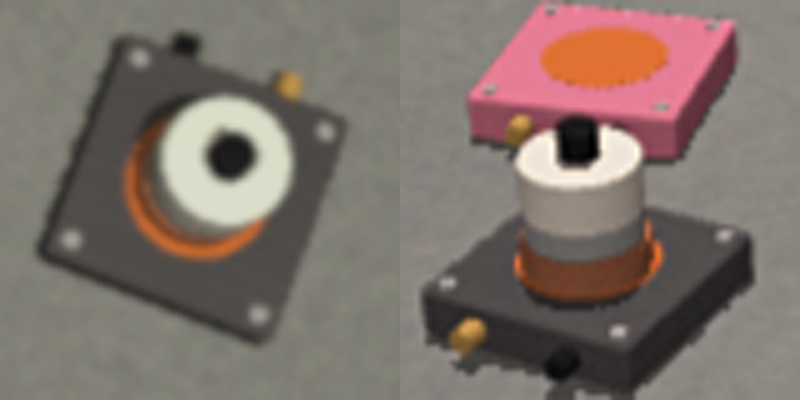

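The cap sits level and flush on the ring (scene crop 580,190), with disc and ring aligned below it. I'll hand in.

```bash
python3 -c "
from cell import workorder; print(workorder.job_done())"
```

```text
the job is handed in; nothing more can be done
None
```

The stack on the orange-seated dark stage is built in the order asked: copper disc, steel ring, green sample upright inside the ring, white cap on top. I handed it in at about 26 s with the arm clear.

- **Placement:** The last pictures show the cap level and flush on the ring. The disc sits about 2 mm off the seat centre in x. The ring is about 1 mm off the disc, and the cap was within about 1 mm of the ring just before I lowered it.
- **Camera disagreement:** The two cameras differ by 3–5 mm in x, so I aligned each part by comparing it with its target within the same view.
- **Other objects:** The red sample, pot and brass weight have not moved (within 0.1 px in the pictures). My numeric check for the black sample failed because the colour mask found nothing. I didn't re-check it by eye at the end; the arm passed no lower than about 100 mm above it.
- **Forces:** The highest force I read was about 9 N.

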